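# Set the burr gap of a grog mill

### The arm

A 6-joint arm with a two-finger parallel gripper is mounted at the origin on a cart in front of the work surface, level with it; the furniture and walls round the work are solid. World frame = base frame: x ahead of the robot, y to its left, z up, the work surface at z = 0. Lengths are in mm, angles in rad, forces in N, time in s.
With the tool pointing down it reaches from about 275 to 1000 mm from the base axis. Payload 8.4 kg.
Tool frame: the origin (TCP) lies midway between the tips of the shut fingers; the grasp point (between the pads) lies 19 mm behind it; z points along the fingers, y is the line along which they close (so a half turn about z gives the same grasp; the last joint's range is limited). The gripper opens to 85 mm and grips with 20 to 120 N. Pads are 22 mm wide; open, the fingers measure 114 mm over their backs; the gripper's body (76 mm by 85 mm) begins 54 mm behind the grasp point. The pads swing forward as they close: fully open they stand 13 mm farther back than shut.
Start: joints at [1.341, 0.353, 1.633, -0, 1.155, -0.002], TCP at [141.145, 608.856, 231.281] pointing down, gripper open.
Joint ranges: [-2.63, 2.63], [-0.92, 2.1], [0.06, 2.66], [-1.3, 4.44], [0, 2.69], [-3.02, 3.02]. Speed limits (rad/s): [2.22, 2.22, 2.79, 3.14, 3.14, 3.14].

### API

Orientations are given as [roll, pitch, yaw] about the fixed x, y, z axes, in that order (R = Rz(yaw) Ry(pitch) Rx(roll)).
In Python, from rig import r gives the robot as it stands.
- The arm moves only by the tool servo_tool, never from a script. Its argument "deltas" is a list of rows, each an object of numbers: "x", "y", "z": the shift along the world's x, y, z in mm; "rx", "ry", "rz": the turn, a rotation vector about the world's x, y, z in rad; "gripper": the gripper's target within -1 to 1 (fully open at 1, half-way at 0, shut at -1). A call has 1 to 10 rows; each row is the pose to reach, as a shift and turn from the pose commanded when the call began; what a row does not reach only later rows make up. A row lasts 1/10 s, in which the tool goes at most 50 mm and 8.59 degrees, less where a joint would pass 70% of its speed; a pose out of reach is approached as far as the arm can. A call with a gripper value outside its range is refused whole. The fingers move at their own pace and stop on an object; "newtons" is the grip in N (left out, the last holds). Time passes only in rows, so rows that repeat a pose let the fingers close. It gives the time, the measured TCP pose, the force, the opening and the grip force at its end, in the units of the state.
- r.sense(): the state, without advancing time (a new reading comes with each control period).
- r.grab_frame(name): name is "scene" or "side" or "wrist"; returns the picture (400x640x3 uint8, blue, green, red); there is no depth.
- r.camera_params(name): a dict with "mtx" (3x3 intrinsics, pixels), "eye" and "orientation" of the camera in the world. Camera axes: x right, y down, z forward; pixel columns grow to the right and rows downward; lengths in mm; the calibration is good to about 2 mm. A picture is of the moment at which its call begins: read the wrist's pose just before it. camera_params takes no time and is no camera call; for the wrist camera it gives the pose at the moment of the call.
- r.sign_off(): hands the job in; it is judged then, once.
Trained networks look in the newest picture that a camera, given by its name, has taken for a name from the list of things; names that differ only in an ending like _2 or _b are one class to them, and where a whole thing is asked for, a point or a joint stands for the part that bears it (a point fixed in the world has none). Each returns a list of dicts, best first, with "conf" (0 to 1); they miss things now and then, are a little off and sometimes report something else, mostly with a low value. They report only what shows in the picture. A call takes as long as a camera call.
- r.recognise(name, camera): "box" ([left, top, width, height] in pixels, round what is visible of it).
The state is a dict: "clock": time; "qpos": joint angles; "qvel": joint speeds; "joint_efforts": joint torques, N m; "eef_pos": TCP position; "tcp_rot": TCP orientation; "contact_force": force on the tool from outside, world axes, zero at the start; "wrist_torque": the same for the moment, N m; "opening": opening from 0.0 (shut) to 1.0 (fully open); "grasp_force": force on a finger pad.
Only numpy, scipy, OpenCV 4.12 (cv2) and the standard library are available. Lean on these libraries where they do the work, as an engineer would, in place of code of your own. Each camera call takes 0.05 s, during which the arm holds its last target. There are 200 camera calls.

### The job

Set the bench grog mill for medium grog: turn the adjusting ring clockwise (seen from above) until you feel its burrs just touch, without jamming them together, then back it off three clicks, counting from the touch. Finally flip the latch over so that its tooth drops home between the ring's lobes and locks the setting; let go of everything and leave the other things on the bench where they are.

Things in the scene. Friction and masses are not known exactly. Their poses are not given: they have to be found in the camera images.
- mill: grey cast grog mill on a 205x130 mm wooden board, fixed. Origin on the ring's axis at bench level; z up. Its x points from the latch (at -x) to the steel funnel (at +x); crank at +y, spout at -y. Its chamber hides two burrs (upper_burr turns with the ring); the ring angle at which their teeth meet differs each time with wear and cannot be seen or measured, only felt.
- ring_top (a point): centre of the flat top of the adjusting ring: a dark knurled drum, 54 mm across, graspable over its upper 35 mm (it stands 42 mm above the star flange, 93 mm across, of 16 round lobes 9 mm wide). Top about 170 mm above the bench. x of the point turns with the ring (white mark).
- ring (a joint): angle of the ring, rad, growing counterclockwise from above = opening; its height stays. 16 clicks a turn (0.393 rad); a sprung ball holds it at whole multiples of 0.393 and is pushed out by the lobes (up to 0.12 N m either way). Starts 2 to 6 clicks from the touch. Past the touch the torque climbs springily, 0.3 N m in 0.08 rad; 1 N m is jammed.
- latch (a joint): angle of the latch, rad: 0 = down, tooth home between two lobes; about 2.0 = tipped back (start). It swings freely and falls by its weight: towards the ring once it is pushed past upright (1.57). On top of a lobe it stops at about 0.2; the gaps face its 4.5 mm tooth when the ring sits in a click.
- latch_tip (a point): thumb tab at the free end of the steel latch arm (10 mm wide, tab 18 mm wide), 50 mm from its hinge pin. The pin lies along the mill's y, at x = -85 mm, z = 137 mm in the mill's frame. Tipped back, the tab stands about 183 mm above the bench, 20 mm outside the pin; it swings over the pin to the ring.
- catch_pan: round metal catch bowl, 92 mm wide, 50 mm high, loose on the bench under the spout; origin under its centre. To be left alone.
- slip_jar: stoneware jar with black lid, 68 mm wide, 104 mm high; origin under its centre. To be left alone.
- wood_spatula: dark wooden spatula, 194 mm long, lying behind the mill; origin under its centre. To be left alone.
- wooden_rib: flat kidney-shaped wooden rib, 99x49x8 mm, lying left of the mill; origin under its centre. To be left alone.
- needle_tool: needle tool, 160 mm long, lying near the bench's front edge; origin under its centre. To be left alone.
- slip_bowl: white enamel bowl with a blue rim, 150 mm wide, 57 mm high; origin under its centre. To be left alone.

How it is judged (in metres and radians):
On the way, in this order (a step that is already met when the one before it is completed fails the run):
1. the ring is closed until the burrs touch: they press on each other (contact force between lower_burr and anything else above 4 N), for 0.1 s.
2. the ring is backed off three clicks from the touch (2.3 to 3.7 clicks of angle between the burrs' first touch and the notch), burrs clear of each other, latch still up (distance between upper_burr and lower_burr between 0.0348 and 0.0468 m and contact force between lower_burr and anything else below 0.5 N and value of joint latch above 0.5 rad), for 0.3 s.
At the end, for the whole second after the job is handed in: The ring rests in the third notch from the touch (2.3 to 3.7 clicks of angle from first touch, as the tooth centres' distance shows) and the latch is fully down (within 0.08 rad), its tooth between two lobes (distance between upper_burr and lower_burr between 0.0348 and 0.0468 m and contact force between lower_burr and anything else below 0.5 N and value of joint latch below 0.08 rad and velocity of joint ring between -0.05 and 0.05 rad/s).
It fails at once if the burrs are jammed together (about 1 N m on the ring) (contact force between lower_burr and anything else above 35 N).
It fails at once if something else on the bench is moved more than 20 mm (distance of any of catch_pan, slip_jar, wood_spatula, wooden_rib, needle_tool, slip_bowl from where it was at the start of the episode above 0.02 m).
It also fails if it takes over 64 s, if anything falls off the work surface, if the arm or the gripper's body presses on something with over 40 N, if the wrist force passes 120 N, or if a joint passes its speed limit or range.

## Working session

There is one attempt and no reset: what is moved stays moved. The work goes in short steps, Python scripts to look and compute and a tool call to move; the robot and the scene stay as the last step left them, time stands still between calls to the robot, and variables do not carry over. Pictures are saved under pics/ and viewed, at most 10 in all, crops included, and the job is handed in when it is done.

Besides the shell and the picture viewer there is one more tool, called after ">>>" as a command line: name --argument value ..., lists and objects as JSON in quotes. servo_tool: Moves the arm, as the interface text tells. Its arguments: {"type":"object","properties":{"deltas":{"type":"array","items":{"type":"object","properties":{"x":{"type":"number"},"y":{"type":"number"},"z":{"type":"number"},"rx":{"type":"number"},"ry":{"type":"number"},"rz":{"type":"number"},"gripper":{"type":"number"}}}},"newtons":{"type":"number"}},"required":["deltas"]}

```bash
mkdir -p pics; ls; python3 - <<'E'
from rig import r
import cv2
s=r.sense(); print(s)
for c in ["scene","side"]:
    im=r.grab_frame(c); cv2.imwrite(f"pics/{c}0.png",im)
    p=r.camera_params(c); print(c,p)
    for n in ["mill","ring_top","latch_tip","ring","latch"]:
        print(n,r.recognise(n,c)[:2])
E
```

```text
pics
{'clock': 0.0, 'qpos': array([ 1.34059421e+00,  3.53635350e-01,  1.63410093e+00, -1.99408011e-05,
        1.15519007e+00, -2.36551477e-03]), 'qvel': array([-1.94166977e-03, -1.17132782e-03, -4.74283937e-04,  4.49328492e-05,
       -1.80603982e-03,  1.72480400e-03]), 'joint_efforts': array([ 2.33353407e-03, -6.05239463e+01, -3.42077708e+01,  3.71659207e-04,
        9.10227187e-03,  1.07813509e-05]), 'eef_pos': array([141.05101478, 608.41152244, 230.58387488]), 'tcp_rot': array([-3.14025891e+00,  1.50775865e-05,  2.91376413e+00]), 'contact_force': array([-0.74847268, -0.48897889, -0.37327239]), 'wrist_torque': array([-0.00846918, -0.02072015,  0.00886983]), 'grasp_force': 0.0, 'opening': 1.0027710965909693}
scene {'mtx': array([[367.53227813,   0.        , 318.4119839 ],
       [  0.        , 367.53227813, 199.06966993],
       [  0.        ,   0.        ,   1.        ]]), 'eye': array([ -90.410517  , -614.49112966,  630.62354249]), 'orientation': array([-2.09765457, -0.00734755, -0.85454303])}
mill [{'box': [281.3, 176.0, 91.5, 84.3], 'conf': 0.68}]
ring_top [{'box': [303.5, 180.7, 34.6, 30.9], 'conf': 0.98}]
latch_tip []
ring [{'box': [300.4, 181.9, 38.8, 30.8], 'conf': 0.87}]
latch [{'box': [275.5, 187.7, 18.3, 18.4], 'conf': 0.47}]
side {'mtx': array([[511.68762615,   0.        , 318.51589929],
       [  0.        , 511.68762615, 199.60548444],
       [  0.        ,   0.        ,   1.        ]]), 'eye': array([  405.53100711, -1485.53336549,   987.53958381]), 'orientation': array([-2.10826718,  0.00492939, -0.09948567])}
mill [{'box': [291.3, 181.5, 86.4, 64.0], 'conf': 0.77}]
ring_top [{'box': [312.2, 181.3, 27.7, 29.9], 'conf': 0.83}]
latch_tip [{'box': [295.1, 179.1, 8.8, 15.8], 'conf': 0.6}]
ring [{'box': [314.1, 186.5, 25.8, 22.7], 'conf': 0.96}]
latch [{'box': [295.3, 180.5, 7.2, 10.9], 'conf': 0.54}]
```

```bash
cat > h.py <<'E'
import numpy as np
from scipy.spatial.transform import Rotation as R
def ray(p,u,v):
    d=R.from_euler('xyz',p['orientation']).as_matrix()@np.linalg.inv(p['mtx'])@[u,v,1]
    return np.array(p['eye']),d/np.linalg.norm(d)
def atz(p,u,v,z):
    e,d=ray(p,u,v); return e+d*(z-e[2])/d[2]
def proj(p,X):
    c=R.from_euler('xyz',p['orientation']).as_matrix().T@(np.array(X)-p['eye']); q=p['mtx']@c; return q[:2]/q[2]
E
python3 - <<'E'
import cv2
from rig import r; from h import *
a=cv2.imread("pics/scene0.png")[120:320,180:480]; b=cv2.imread("pics/side0.png")[120:320,200:500]
cv2.imwrite("pics/both.png",cv2.resize(np.vstack([a[20:170],b[20:170]]),None,fx=2,fy=2,interpolation=cv2.INTER_CUBIC))
print(atz(r.camera_params("scene"),320.8,188,170),atz(r.camera_params("side"),326,188,170))
E
```

```text
[556.93498834 -63.81288997 170.        ] [569.20449614 -49.62367939 170.        ]
```

View pics/both.png

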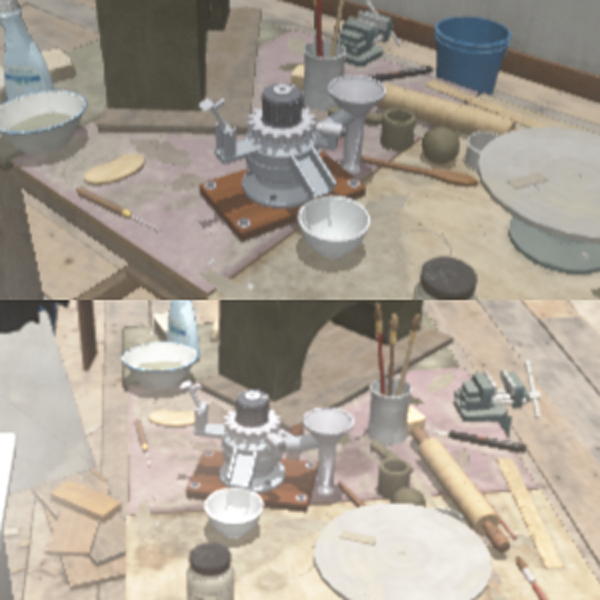

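The mill stands mid-bench: ring top at scene (321,185) and side (326,188), with the latch on its left and the funnel on its right. A dark kiln-like box stands behind it.

```bash
python3 - <<'E'
import cv2
from rig import r; from h import *
S=r.camera_params("scene");D=r.camera_params("side")
print("ring",atz(S,321,185,170),atz(D,326.3,188,170))
print("kiln foot S",atz(S,230,205,0),atz(S,309,200,0))
print("funnel top S",atz(S,357.5,186,190),"D",atz(D,364,201,190))
print("latch tab S",atz(S,284.5,192,183),"D",atz(D,297,183.5,183))
cv2.imwrite("pics/full.png",np.vstack([cv2.imread("pics/side0.png")[:290],cv2.imread("pics/scene0.png")[:300]]))
E
```

```text
ring [570.01826144 -53.25710395 170.        ] [570.17184882 -49.72875702 170.        ]
kiln foot S [506.03982209 286.43797918   0.        ] [704.32231264 113.53241787   0.        ]
funnel top S [ 599.17407385 -150.35707508  190.        ] D [ 670.64477185 -176.60291946  190.        ]
latch tab S [462.1997181  -25.35197139 183.        ] D [476.40433719 -32.84576223 183.        ]
```

View pics/full.png

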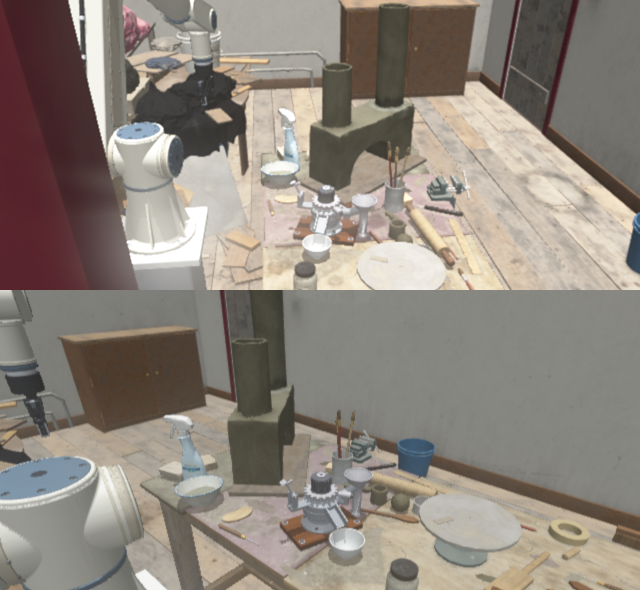

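The side view shows the kiln at the back and the spray bottle beside it. I'll swing round the near side, up high, keeping the tool yaw.

>>> servo_tool --deltas '[{"x": 15, "y": -35, "z": 25}, {"x": 30, "y": -70, "z": 50}, {"x": 48, "y": -108, "z": 75}, {"x": 65, "y": -148, "z": 100}, {"x": 82, "y": -188, "z": 120}, {"x": 100, "y": -230, "z": 140}, {"x": 118, "y": -272, "z": 150}, {"x": 138, "y": -315, "z": 160}, {"x": 158, "y": -358, "z": 165}, {"x": 178, "y": -400, "z": 165}]'

```text
invalid input
```

>>> servo_tool --deltas '[{"x": 25, "y": -40}, {"x": 50, "y": -80}, {"x": 75, "y": -120}, {"x": 105, "y": -160}, {"x": 135, "y": -195}, {"x": 165, "y": -225}, {"x": 200, "y": -245, "z": -15}, {"x": 225, "y": -255, "z": -45}, {"x": 241, "y": -259, "z": -75}, {"x": 241, "y": -259, "z": -75}]'

```text
invalid input
```

```bash
python3 - <<'E'
import cv2
from rig import r; from h import *
s=r.sense();print(s['clock'],s['qpos'],s['eef_pos'],s['tcp_rot'],s['contact_force'],s['wrist_torque'])
p=r.camera_params("wrist");print(p)
im=r.grab_frame("wrist");cv2.imwrite("pics/w1.png",im)
for n in ["ring_top","latch_tip","mill"]: print(n,r.recognise(n,"wrist")[:2])
print(proj(p,[570,-51,170]))
E
```

```text
0.6 [ 1.34059411e+00  3.53047802e-01  1.63338522e+00 -3.77613145e-06
  1.15522718e+00 -2.43206337e-03] [141.14904129 608.85173696 231.25742629] [-3.14152510e+00  3.29034053e-06  2.91382403e+00] [-0.03738214 -0.08187893 -0.78737865] [ 0.00496449 -0.01798567 -0.0350255 ]
{'mtx': array([[354.38391378,   0.        , 323.78437076],
       [  0.        , 354.38391378, 196.54089593],
       [  0.        ,   0.        ,   1.        ]]), 'eye': array([ 72.48521507, 624.57161801, 374.5078322 ]), 'orientation': array([ 2.86261195e+00, -1.53193610e-03,  1.34228942e+00])}
ring_top []
latch_tip []
mill []
[-196.86783325  727.92996113]
```

View pics/w1.png

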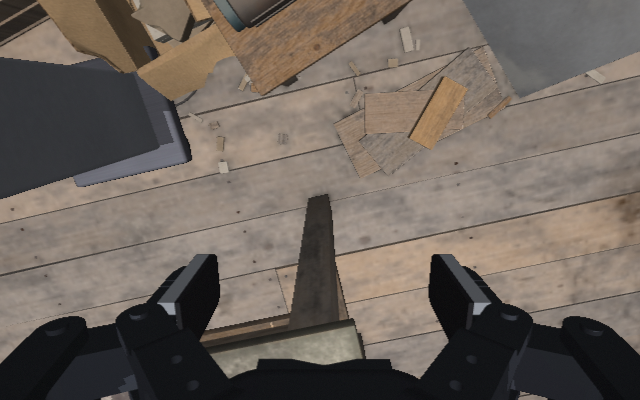

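The wrist picture only shows the floor at the start pose. The moves were refused and the arm didn't move, so I'll try full rows.

>>> servo_tool --deltas '[{"x": 15, "y": -35, "z": 25, "rx": 0, "ry": 0, "rz": 0, "gripper": 1}, {"x": 30, "y": -70, "z": 50, "rx": 0, "ry": 0, "rz": 0, "gripper": 1}]' --newtons 30

```text
clock: 1.0
eef_pos: [171.0, 537.9, 280.7]
tcp_rot: [-3.139, -0.0, 2.915]
contact_force: [1.0, -0.3, 0.3]
opening: 1.007
grasp_force: 0.0
```

>>> servo_tool --deltas '[{"x": 18, "y": -38, "z": 25, "gripper": 1}, {"x": 35, "y": -78, "z": 50, "gripper": 1}, {"x": 52, "y": -118, "z": 70, "gripper": 1}, {"x": 70, "y": -160, "z": 90, "gripper": 1}, {"x": 88, "y": -202, "z": 100, "gripper": 1}, {"x": 108, "y": -245, "z": 110, "gripper": 1}, {"x": 128, "y": -288, "z": 115, "gripper": 1}, {"x": 148, "y": -330, "z": 115, "gripper": 1}]' --newtons 30

```text
invalid input
```

Full rows are needed.

>>> servo_tool --deltas '[{"x": 18, "y": -38, "z": 25, "rx": 0, "ry": 0, "rz": 0, "gripper": 1}, {"x": 35, "y": -78, "z": 50, "rx": 0, "ry": 0, "rz": 0, "gripper": 1}, {"x": 52, "y": -118, "z": 70, "rx": 0, "ry": 0, "rz": 0, "gripper": 1}, {"x": 70, "y": -160, "z": 90, "rx": 0, "ry": 0, "rz": 0, "gripper": 1}, {"x": 88, "y": -202, "z": 100, "rx": 0, "ry": 0, "rz": 0, "gripper": 1}, {"x": 108, "y": -245, "z": 110, "rx": 0, "ry": 0, "rz": 0, "gripper": 1}, {"x": 128, "y": -288, "z": 115, "rx": 0, "ry": 0, "rz": 0, "gripper": 1}, {"x": 148, "y": -330, "z": 115, "rx": 0, "ry": 0, "rz": 0, "gripper": 1}]'

```text
clock: 1.8
eef_pos: [319.7, 207.3, 397.4]
tcp_rot: [3.14, 0.002, 2.914]
contact_force: [1.3, 0.0, -0.3]
opening: 0.997
grasp_force: 0.0
```

>>> servo_tool --deltas '[{"x": 25, "y": -40, "z": 0, "rx": 0, "ry": 0, "rz": 0, "gripper": 1}, {"x": 50, "y": -80, "z": 0, "rx": 0, "ry": 0, "rz": 0, "gripper": 1}, {"x": 75, "y": -120, "z": 0, "rx": 0, "ry": 0, "rz": 0, "gripper": 1}, {"x": 105, "y": -160, "z": 0, "rx": 0, "ry": 0, "rz": 0, "gripper": 1}, {"x": 135, "y": -195, "z": 0, "rx": 0, "ry": 0, "rz": 0, "gripper": 1}, {"x": 165, "y": -225, "z": 0, "rx": 0, "ry": 0, "rz": 0, "gripper": 1}, {"x": 200, "y": -245, "z": -15, "rx": 0, "ry": 0, "rz": 0, "gripper": 1}, {"x": 225, "y": -255, "z": -45, "rx": 0, "ry": 0, "rz": 0, "gripper": 1}, {"x": 241, "y": -259, "z": -75, "rx": 0, "ry": 0, "rz": 0, "gripper": 1}, {"x": 241, "y": -259, "z": -75, "rx": 0, "ry": 0, "rz": 0, "gripper": 1}]'

```text
clock: 2.8
eef_pos: [559.5, -50.7, 316.8]
tcp_rot: [-3.141, -0.007, 2.913]
contact_force: [-0.5, -0.4, 0.3]
opening: 1.001
grasp_force: 0.0
```

```bash
python3 - <<'E'
import cv2
from rig import r; from h import *
s=r.sense();print(s['clock'],s['qpos'],s['eef_pos'],s['tcp_rot'],s['contact_force'],s['wrist_torque'])
p=r.camera_params("wrist");print(p)
im=r.grab_frame("wrist");cv2.imwrite("pics/w2.png",im)
for n in ["ring_top","latch_tip","mill"]: print(n,r.recognise(n,"wrist")[:2])
print(proj(p,[570,-51,170]))
E
```

```text
2.8 [-9.30734020e-02  1.86140761e-01  1.66454097e+00 -5.53064454e-05
  1.29758974e+00 -1.43503777e+00] [559.45947386 -50.73348587 316.82240124] [-3.14063605 -0.00661017  2.91277263] [-0.45286301 -0.41163668  0.32060442] [-0.0231819  -0.00441276 -0.00130843]
{'mtx': array([[354.38391378,   0.        , 323.78437076],
       [  0.        , 354.38391378, 196.54089593],
       [  0.        ,   0.        ,   1.        ]]), 'eye': array([491.76447855, -35.01269862, 460.49347523]), 'orientation': array([ 2.86924865e+00, -5.55888683e-04,  1.34130182e+00])}
ring_top [{'box': [275.3, 129.5, 92.7, 95.7], 'conf': 0.87}]
latch_tip [{'box': [322.2, 36.8, 24.0, 61.1], 'conf': 0.59}]
mill [{'box': [225.4, 40.4, 194.4, 300.0], 'conf': 0.75}]
[326.21682622 195.05766166]
```

View pics/w2.png

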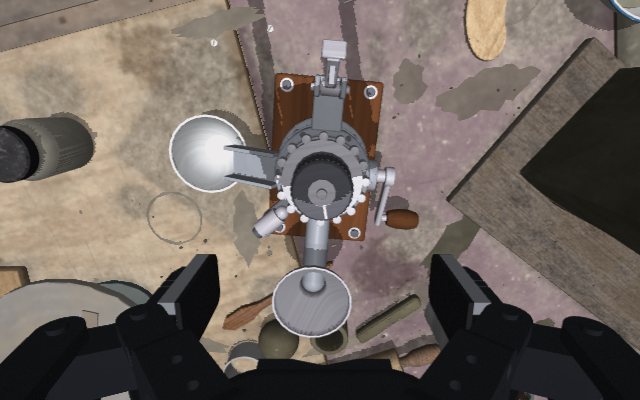

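The wrist view shows the ring top centred at (321,193), the white mark toward (325,212), the latch tab at (335,48), and the funnel at (312,302).

```bash
cat >> h.py <<'E'
def tri(*obs):
    A=np.zeros((3,3));b=np.zeros(3)
    for p,u,v in obs:
        e,d=ray(p,u,v);M=np.eye(3)-np.outer(d,d);A+=M;b+=M@e
    return np.linalg.solve(A,b)
E
python3 - <<'E'
from rig import r; from h import *
S=r.camera_params("scene");D=r.camera_params("side");W=r.camera_params("wrist")
print("ring",atz(W,321,193,170),tri((S,321,185),(D,326.3,188),(W,321,193)))
print("funnel",tri((S,357.5,186),(D,364,201),(W,312,302)), "rim nearest", atz(W,313,267,190))
print("latch",atz(W,335,48,183),tri((S,284.5,192),(D,297,183.5),(W,335,48)))
for v in (75,85): print("hinge",atz(W,331,v,137))
E
```

```text
ring [570.88992559 -54.56778152 170.        ] [569.75297399 -54.03749015 171.53272902]
funnel [689.10177242 -91.81411488 137.11187617] rim nearest [628.25216554 -74.96885039 190.        ]
latch [461.08591286 -18.07655963 183.        ] [468.8093078  -18.63009026 177.1681497 ]
hinge [476.90993767 -23.68986905 137.        ]
hinge [485.09440589 -25.54176568 137.        ]
```

>>> servo_tool --deltas '[{"x": 11, "y": -3.5, "z": -30, "rx": 0, "ry": 0, "rz": 0, "gripper": 1}, {"x": 11, "y": -3.5, "z": -70, "rx": 0, "ry": 0, "rz": 0, "gripper": 1}, {"x": 11, "y": -3.5, "z": -105, "rx": 0, "ry": 0, "rz": 0, "gripper": 1}, {"x": 11, "y": -3.5, "z": -135, "rx": 0, "ry": 0, "rz": 0, "gripper": 1}, {"x": 11, "y": -3.5, "z": -160, "rx": 0, "ry": 0, "rz": 0, "gripper": 1}, {"x": 11, "y": -3.5, "z": -172, "rx": 0, "ry": 0, "rz": 0, "gripper": 1}, {"x": 11, "y": -3.5, "z": -180, "rx": 0, "ry": 0, "rz": 0, "gripper": 1}, {"x": 11, "y": -3.5, "z": -180, "rx": 0, "ry": 0, "rz": 0, "gripper": 1}]'

```text
clock: 3.8
eef_pos: [571.4, -53.5, 141.9]
tcp_rot: [3.142, 0.001, 2.914]
contact_force: [-0.1, -0.2, 0.2]
opening: 0.998
grasp_force: 0.0
```

```bash
python3 - <<'E'
import cv2
from rig import r; from h import *
s=r.sense();print(s['clock'],s['eef_pos'],s['contact_force'],s['wrist_torque'],r.camera_params("wrist"))
im=r.grab_frame("wrist");cv2.imwrite("pics/w3.png",im)
E
```

```text
3.8 [571.37574007 -53.51490646 141.85873124] [-0.13153628 -0.19224163  0.15063058] [-0.02392266  0.04177501  0.03486368] {'mtx': array([[354.38391378,   0.        , 323.78437076],
       [  0.        , 354.38391378, 196.54089593],
       [  0.        ,   0.        ,   1.        ]]), 'eye': array([502.63070343, -37.79496649, 285.02264213]), 'orientation': array([ 2.86196058e+00, -1.60986534e-03,  1.34254186e+00])}
```

View pics/w3.png

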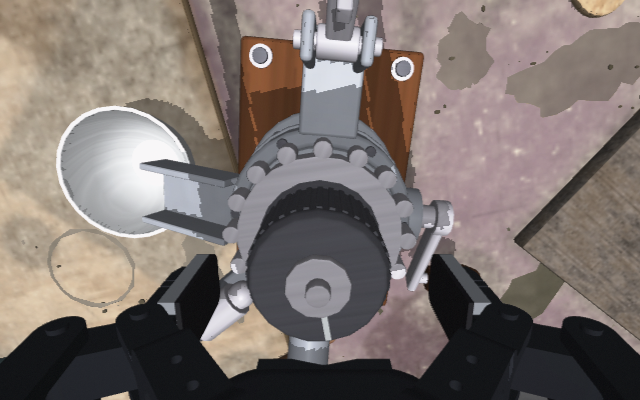

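```bash
python3 - <<'E'
from rig import r; from h import *
W=r.camera_params("wrist")
for z in (170,173): print(atz(W,318.5,287.5,z))
print(proj(W,[571,-54.5,170]))
t=np.arange(0,2*np.pi,.1);q=np.array([proj(W,[571+27*np.cos(a),-54.5+27*np.sin(a),170]) for a in t]);print(q.min(0),q.max(0))
# latch hinge along pin
print(atz(W,307,42,137),atz(W,371,42,137))
E
```

```text
[568.68870708 -54.93391006 170.        ]
[566.98026503 -54.49057559 173.        ]
[321.09430619 292.70427562]
[247.59204357 223.76680256] [394.55087617 354.11187642]
[482.45451236 -39.52599186 137.        ] [488.06302645 -15.36606107 137.        ]
```

Drum centre reads about (568.5,-55), so I'll shift a little, lower and grip.

>>> servo_tool --deltas '[{"x": -2.5, "y": -1.4, "z": -4, "rx": 0, "ry": 0, "rz": 0, "gripper": 1}, {"x": -2.5, "y": -1.4, "z": -4, "rx": 0, "ry": 0, "rz": 0, "gripper": -1}, {"x": -2.5, "y": -1.4, "z": -4, "rx": 0, "ry": 0, "rz": 0, "gripper": -1}, {"x": -2.5, "y": -1.4, "z": -4, "rx": 0, "ry": 0, "rz": 0, "gripper": -1}, {"x": -2.5, "y": -1.4, "z": -4, "rx": 0, "ry": 0, "rz": 0, "gripper": -1}, {"x": -2.5, "y": -1.4, "z": -4, "rx": 0, "ry": 0, "rz": 0, "gripper": -1}, {"x": -2.5, "y": -1.4, "z": -4, "rx": 0, "ry": 0, "rz": 0, "gripper": -1}, {"x": -2.5, "y": -1.4, "z": -4, "rx": 0, "ry": 0, "rz": 0, "gripper": -1}]' --newtons 35

```text
clock: 4.65
eef_pos: [568.9, -55.1, 138.0]
tcp_rot: [-3.142, 0.001, 2.914]
contact_force: [-1.8, -0.1, 6.6]
opening: 0.622
grasp_force: 36.2
```

```bash
cat > st.py <<'E'
from rig import r
import numpy as np
np.set_printoptions(precision=3,suppress=True)
s=r.sense()
print(s['clock'],s['eef_pos'],s['tcp_rot'],"F",s['contact_force'],"T",s['wrist_torque'],"q6",s['qpos'][5],"eff6",s['joint_efforts'][5],s['opening'],s['grasp_force'])
E
python3 st.py
```

```text
4.65 [568.875 -55.122 137.979] [-3.142  0.001  2.914] F [-1.755 -0.087  6.627] T [-0.035  0.335  0.069] q6 -1.442144959781673 eff6 0.04566669696941972 0.622481049200981 36.15113317966461
```

>>> servo_tool --deltas '[{"x": 0, "y": 0, "z": 0, "rx": 0, "ry": 0, "rz": -0.1, "gripper": -1}, {"x": 0, "y": 0, "z": 0, "rx": 0, "ry": 0, "rz": -0.2, "gripper": -1}, {"x": 0, "y": 0, "z": 0, "rx": 0, "ry": 0, "rz": -0.3, "gripper": -1}, {"x": 0, "y": 0, "z": 0, "rx": 0, "ry": 0, "rz": -0.393, "gripper": -1}, {"x": 0, "y": 0, "z": 0, "rx": 0, "ry": 0, "rz": -0.393, "gripper": -1}]'

```text
clock: 5.15
eef_pos: [568.5, -55.9, 138.0]
tcp_rot: [-3.14, 0.001, 2.518]
contact_force: [-3.5, -3.8, 7.5]
opening: 0.62
grasp_force: 36.4
```

```bash
python3 st.py
```

```text
5.15 [568.534 -55.891 137.96 ] [-3.14   0.001  2.518] F [-3.522 -3.755  7.538] T [-0.644  0.522 -0.051] q6 -1.045832806467335 eff6 1.1474599689245224 0.6196393936226223 36.41598880290985
```

>>> servo_tool --deltas '[{"x": 0, "y": 0, "z": 0, "rx": 0, "ry": 0, "rz": -0.1, "gripper": -1}, {"x": 0, "y": 0, "z": 0, "rx": 0, "ry": 0, "rz": -0.131, "gripper": -1}, {"x": 0, "y": 0, "z": 0, "rx": 0, "ry": 0, "rz": -0.131, "gripper": -1}]'

```text
clock: 5.45
eef_pos: [568.3, -56.1, 137.9]
tcp_rot: [-3.14, 0.001, 2.389]
contact_force: [-4.5, -5.8, 7.8]
opening: 0.623
grasp_force: 36.5
```

```bash
python3 st.py
```

```text
5.45 [568.299 -56.083 137.928] [-3.14   0.001  2.389] F [-4.492 -5.762  7.819] T [-0.848  0.674 -0.113] q6 -0.9167639969657021 eff6 0.3128837328404188 0.6230326213328291 36.466493010520935
```

>>> servo_tool --deltas '[{"x": 0, "y": 0, "z": 0, "rx": 0, "ry": 0, "rz": -0.1, "gripper": -1}, {"x": 0, "y": 0, "z": 0, "rx": 0, "ry": 0, "rz": -0.131, "gripper": -1}, {"x": 0, "y": 0, "z": 0, "rx": 0, "ry": 0, "rz": -0.131, "gripper": -1}]'

```text
clock: 5.75
eef_pos: [568.1, -56.3, 138.0]
tcp_rot: [-3.14, 0.001, 2.258]
contact_force: [-5.8, -7.7, 7.6]
opening: 0.626
grasp_force: 36.6
```

```bash
python3 st.py
```

```text
5.75 [568.113 -56.292 137.952] [-3.14   0.001  2.258] F [-5.782 -7.668  7.631] T [-1.024  0.756  0.059] q6 -0.7859697402618037 eff6 0.487753227353096 0.6257035345579436 36.55180871486664
```

>>> servo_tool --deltas '[{"x": -0.5, "y": -1, "z": 0, "rx": 0, "ry": 0, "rz": -0.1, "gripper": -1}, {"x": -0.5, "y": -1, "z": 0, "rx": 0, "ry": 0, "rz": -0.131, "gripper": -1}, {"x": -0.5, "y": -1, "z": 0, "rx": 0, "ry": 0, "rz": -0.131, "gripper": -1}]'

```text
clock: 6.05
eef_pos: [567.8, -56.5, 137.9]
tcp_rot: [-3.141, 0.0, 2.127]
contact_force: [-3.5, -2.9, 8.5]
opening: 0.624
grasp_force: 36.5
```

```bash
python3 st.py
```

```text
6.05 [567.827 -56.523 137.932] [-3.141  0.     2.127] F [-3.525 -2.93   8.509] T [-0.325  0.595 -0.058] q6 -0.6566843655326892 eff6 0.4137685429304838 0.6237885538651075 36.458829045295715
```

>>> servo_tool --deltas '[{"x": 0, "y": 0, "z": 0, "rx": 0, "ry": 0, "rz": -0.1, "gripper": -1}, {"x": 0, "y": 0, "z": 0, "rx": 0, "ry": 0, "rz": -0.131, "gripper": -1}, {"x": 0, "y": 0, "z": 0, "rx": 0, "ry": 0, "rz": -0.131, "gripper": -1}]'

```text
clock: 6.35
eef_pos: [567.6, -56.7, 137.9]
tcp_rot: [-3.14, 0.0, 1.996]
contact_force: [-5.3, -3.0, 8.6]
opening: 0.624
grasp_force: 36.6
```

```bash
python3 st.py
```

```text
6.35 [567.558 -56.679 137.935] [-3.14   0.     1.996] F [-5.268 -2.998  8.575] T [-0.516  0.752 -0.097] q6 -0.5255707372069813 eff6 0.30592390336096287 0.624245874030019 36.551796197891235
```

>>> servo_tool --deltas '[{"x": -0.5, "y": -0.5, "z": 0, "rx": 0, "ry": 0, "rz": -0.1, "gripper": -1}, {"x": -0.5, "y": -0.5, "z": 0, "rx": 0, "ry": 0, "rz": -0.131, "gripper": -1}, {"x": -0.5, "y": -0.5, "z": 0, "rx": 0, "ry": 0, "rz": -0.131, "gripper": -1}]'

```text
clock: 6.65
eef_pos: [567.3, -56.8, 137.9]
tcp_rot: [-3.141, 0.0, 1.865]
contact_force: [-4.9, -0.5, 9.0]
opening: 0.62
grasp_force: 36.5
```

```bash
python3 st.py
```

```text
6.65 [567.294 -56.8   137.936] [-3.141  0.     1.865] F [-4.919 -0.523  8.975] T [-0.191  0.633  0.027] q6 -0.39579295823737476 eff6 0.4766032285988331 0.6204668400477592 36.479737758636475
```

>>> servo_tool --deltas '[{"x": -1, "y": 0, "z": 0, "rx": 0, "ry": 0, "rz": -0.1, "gripper": -1}, {"x": -1, "y": 0, "z": 0, "rx": 0, "ry": 0, "rz": -0.131, "gripper": -1}, {"x": -1, "y": 0, "z": 0, "rx": 0, "ry": 0, "rz": -0.131, "gripper": -1}]'

```text
clock: 6.95
eef_pos: [567.0, -56.8, 138.0]
tcp_rot: [3.141, 0.001, 1.734]
contact_force: [-0.9, -1.6, 5.7]
opening: 0.621
grasp_force: 36.3
```

```bash
python3 st.py
```

```text
6.95 [566.973 -56.836 137.97 ] [3.141 0.001 1.734] F [-0.927 -1.637  5.734] T [-0.263  0.303 -0.04 ] q6 -0.26483178097680576 eff6 0.42902293615043163 0.6205042033217415 36.28360569477081
```

3 clicks closed, no touch yet.

>>> servo_tool --deltas '[{"x": 0, "y": 0, "z": 0, "rx": 0, "ry": 0, "rz": -0.1, "gripper": -1}, {"x": 0, "y": 0, "z": 0, "rx": 0, "ry": 0, "rz": -0.131, "gripper": -1}, {"x": 0, "y": 0, "z": 0, "rx": 0, "ry": 0, "rz": -0.131, "gripper": -1}]'

```text
clock: 7.25
eef_pos: [566.7, -56.9, 138.0]
tcp_rot: [3.141, 0.001, 1.602]
contact_force: [-3.0, -2.5, 5.7]
opening: 0.623
grasp_force: 36.4
```

```bash
python3 st.py
```

```text
7.25 [566.699 -56.909 137.971] [3.141 0.001 1.602] F [-2.963 -2.533  5.735] T [-0.241  0.473 -0.125] q6 -0.1336958589747756 eff6 0.3006139677017927 0.622833271468036 36.39816999435425
```

>>> servo_tool --deltas '[{"x": -0.5, "y": 0, "z": 0, "rx": 0, "ry": 0, "rz": -0.1, "gripper": -1}, {"x": -0.5, "y": 0, "z": 0, "rx": 0, "ry": 0, "rz": -0.131, "gripper": -1}, {"x": -0.5, "y": 0, "z": 0, "rx": 0, "ry": 0, "rz": -0.131, "gripper": -1}]'

```text
clock: 7.55
eef_pos: [566.4, -56.9, 138.0]
tcp_rot: [3.141, 0.001, 1.472]
contact_force: [-2.2, -0.6, 5.6]
opening: 0.622
grasp_force: 36.3
```

```bash
python3 st.py
```

```text
7.55 [566.4   -56.896 137.979] [3.141 0.001 1.472] F [-2.164 -0.59   5.576] T [-0.225  0.369  0.355] q6 -0.0034191047255808394 eff6 0.7667534798383713 0.6220201250413542 36.32386028766632
```

Touch felt: the torque jumped to 0.355. A wrist picture will show whether the drum slipped in the grip, since the mark should still be at (326,330) in the tool-fixed view.

```bash
python3 - <<'E'
import cv2
from rig import r; from h import *
im=r.grab_frame("wrist");cv2.imwrite("pics/w4.png",im)
E
python3 st.py
```

```text
7.6 [566.403 -56.892 137.961] [3.141 0.001 1.473] F [-1.32  -2.169  5.433] T [-0.233  0.332  0.276] q6 -0.004269109079520241 eff6 0.4635316785424948 0.6204585349902044 36.32423222064972
```

View pics/w4.png

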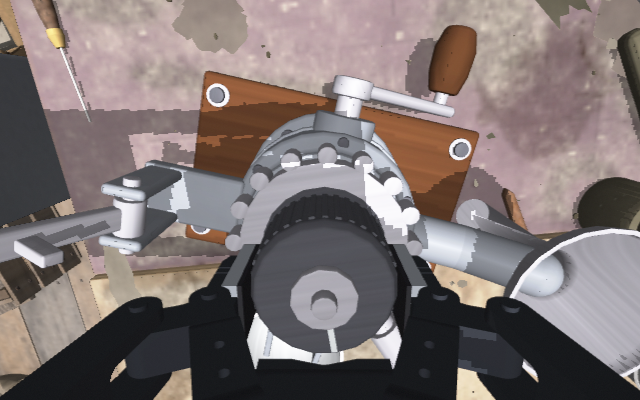

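```bash
python3 - <<'E'
from rig import r; from h import *
# W at w3
W=dict(mtx=r.camera_params("wrist")['mtx'],eye=np.array([502.63070343,-37.79496649,285.02264213]),orientation=np.array([2.86196058,-1.60986534e-03,1.34254186]))
c=np.array([567.8,-55.7])
for u,v in ((287,154),(322,148),(357,153),(387,171),(259,171)):
    for z in (124,):
        q=atz(W,u,v,z)[:2]-c; print((u,v),np.linalg.norm(q),np.arctan2(q[1],q[0]))
a=atz(W,307,42,137)[:2];b=atz(W,371,42,137)[:2];m=(a+b)/2-c
print("hinge",np.linalg.norm(m),np.arctan2(m[1],m[0]),"pin normal",np.arctan2((b-a)[1],(b-a)[0])+np.pi/2)
E
```

```text
(287, 154) 43.77243296744083 -3.047819496846265
(322, 148) 44.31470345933871 2.864985694949893
(357, 153) 45.71873501249183 2.5057448936884423
(387, 171) 46.55842891242751 2.148425234411678
(259, 171) 43.13797917443669 -2.69229992501743
hinge 87.56749071590386 2.8125479057947484 pin normal 2.913551257904958
```

Start was half-way between clicks: a lobe faced the latch, which fits the torque pattern. That puts the notches at tool yaw 1.54+0.393k. Touch is near yaw 1.55, so the third notch is at about 2.718.

>>> servo_tool --deltas '[{"x": 0, "y": 0, "z": 0, "rx": 0, "ry": 0, "rz": -0.01, "gripper": -1}, {"x": 0, "y": 0, "z": 0, "rx": 0, "ry": 0, "rz": -0.01, "gripper": -1}, {"x": 0.2, "y": 0, "z": 0, "rx": 0, "ry": 0, "rz": 0.1, "gripper": -1}, {"x": 0.5, "y": 0, "z": 0, "rx": 0, "ry": 0, "rz": 0.22, "gripper": -1}, {"x": 1, "y": 0, "z": 0, "rx": 0, "ry": 0, "rz": 0.34, "gripper": -1}, {"x": 1.3, "y": 0.2, "z": 0, "rx": 0, "ry": 0, "rz": 0.46, "gripper": -1}, {"x": 1.5, "y": 0.4, "z": 0, "rx": 0, "ry": 0, "rz": 0.58, "gripper": -1}, {"x": 1.7, "y": 0.7, "z": 0, "rx": 0, "ry": 0, "rz": 0.7, "gripper": -1}]'

```text
clock: 8.4
eef_pos: [568.0, -56.5, 138.0]
tcp_rot: [-3.141, 0.001, 2.178]
contact_force: [-1.5, -5.8, 5.5]
opening: 0.622
grasp_force: 36.4
```

>>> servo_tool --deltas '[{"x": 0, "y": 0.2, "z": 0, "rx": 0, "ry": 0, "rz": 0.12, "gripper": -1}, {"x": 0.1, "y": 0.4, "z": 0, "rx": 0, "ry": 0, "rz": 0.24, "gripper": -1}, {"x": 0.2, "y": 0.6, "z": 0, "rx": 0, "ry": 0, "rz": 0.36, "gripper": -1}, {"x": 0.3, "y": 0.8, "z": 0, "rx": 0, "ry": 0, "rz": 0.46, "gripper": -1}, {"x": 0.3, "y": 0.8, "z": 0, "rx": 0, "ry": 0, "rz": 0.545, "gripper": -1}, {"x": 0.3, "y": 0.8, "z": 0, "rx": 0, "ry": 0, "rz": 0.545, "gripper": -1}, {"x": 0.3, "y": 0.8, "z": 0, "rx": 0, "ry": 0, "rz": 0.545, "gripper": -1}]'

```text
clock: 9.1
eef_pos: [568.7, -55.5, 138.0]
tcp_rot: [-3.141, 0.001, 2.716]
contact_force: [-0.6, -3.0, 5.8]
opening: 0.621
grasp_force: 36.2
```

```bash
python3 st.py
```

```text
9.1 [568.727 -55.537 137.966] [-3.141  0.001  2.716] F [-0.573 -3.029  5.778] T [-0.486  0.172 -0.046] q6 -1.2440372430030493 eff6 -0.13333980459719896 0.6210107322053312 36.191160678863525
```

>>> servo_tool --deltas '[{"x": 0, "y": 0, "z": 0, "rx": 0, "ry": 0, "rz": 0, "gripper": 1}, {"x": 0, "y": 0, "z": 0, "rx": 0, "ry": 0, "rz": 0, "gripper": 1}, {"x": 0, "y": 0, "z": 0, "rx": 0, "ry": 0, "rz": 0, "gripper": 1}, {"x": 0, "y": 0, "z": 0, "rx": 0, "ry": 0, "rz": 0, "gripper": 1}, {"x": 0, "y": 0, "z": 0, "rx": 0, "ry": 0, "rz": 0, "gripper": 1}, {"x": 0, "y": 0, "z": 20, "rx": 0, "ry": 0, "rz": 0, "gripper": 1}, {"x": 0, "y": 0, "z": 55, "rx": 0, "ry": 0, "rz": 0, "gripper": 1}, {"x": 0, "y": 0, "z": 95, "rx": 0, "ry": 0, "rz": 0, "gripper": 1}, {"x": 0, "y": 0, "z": 120, "rx": 0, "ry": 0, "rz": 0, "gripper": 1}, {"x": 0, "y": 0, "z": 120, "rx": 0, "ry": 0, "rz": 0, "gripper": 1}]'

```text
clock: 10.1
eef_pos: [570.3, -55.2, 261.4]
tcp_rot: [3.139, 0.006, 2.718]
contact_force: [0.8, -0.0, 0.3]
opening: 0.999
grasp_force: 0.0
```

```bash
python3 - <<'E'
import cv2
from rig import r; from h import *
W=r.camera_params("wrist");np.save("W5.npy",W,allow_pickle=True)
im=r.grab_frame("wrist");cv2.imwrite("pics/w5.png",cv2.resize(im[0:300,190:490],None,fx=2,fy=2,interpolation=cv2.INTER_CUBIC))
print(r.recognise("latch_tip","wrist")[:2])
for a in (2.76,2.82,2.88): print(proj(W,[568+45*np.cos(a),-55.7+45*np.sin(a),126]))
E
python3 st.py
```

```text
[{'box': [285.5, 0.0, 34.7, 76.6], 'conf': 0.63}]
[319.01360168 125.65835754]
[315.52988979 125.91851127]
[312.07083203 126.39021527]
10.2 [568.156 -55.031 257.433] [3.141 0.001 2.718] F [ 0.172  0.616 -0.916] T [ 0.004 -0.027 -0.023] q6 -1.2461268371456564 eff6 0.001495018950663507 0.9987481023418461 0.0
```

View pics/w5.png

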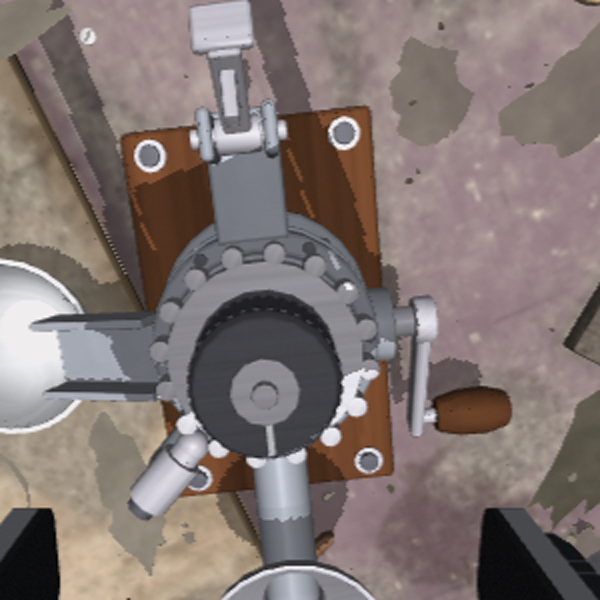

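The gap between the lobes at crop (232,258) and (275,253) faces the latch arm. The latch tab is at crop (221,27).

```bash
python3 - <<'E'
from h import *
W=np.load("W5.npy",allow_pickle=True).item()
print("tab",atz(W,300.5,13.5,183),"hinge",atz(W,310,67,137), "centre",atz(W,322,196,170))
E
```

```text
tab [460.87903288 -20.01244035 183.        ] hinge [485.50182189 -27.25743201 137.        ] centre [567.07549684 -54.89167782 170.        ]
```

>>> servo_tool --deltas '[{"x": -35, "y": 11, "z": 0, "rx": 0, "ry": 0, "rz": 0, "gripper": -1}, {"x": -75, "y": 24, "z": 0, "rx": 0, "ry": 0, "rz": 0, "gripper": -1}, {"x": -115, "y": 37, "z": 0, "rx": 0, "ry": 0, "rz": 0, "gripper": -1}, {"x": -140, "y": 46, "z": 0, "rx": 0, "ry": 0, "rz": 0, "gripper": -1}, {"x": -140, "y": 46, "z": -20, "rx": 0, "ry": 0, "rz": 0, "gripper": -1}, {"x": -140, "y": 46, "z": -50, "rx": 0, "ry": 0, "rz": 0, "gripper": -1}, {"x": -140, "y": 46, "z": -75, "rx": 0, "ry": 0, "rz": 0, "gripper": -1}, {"x": -140, "y": 46, "z": -85, "rx": 0, "ry": 0, "rz": 0, "gripper": -1}, {"x": -140, "y": 46, "z": -85, "rx": 0, "ry": 0, "rz": 0, "gripper": -1}]'

```text
clock: 11.1
eef_pos: [426.5, -9.0, 170.4]
tcp_rot: [-3.14, -0.004, 2.718]
contact_force: [0.7, -0.4, 0.9]
opening: -0.0
grasp_force: 0.0
```

>>> servo_tool --deltas '[{"x": 5, "y": -1.6, "z": 0, "rx": 0, "ry": 0, "rz": 0, "gripper": -1}, {"x": 12, "y": -4, "z": 0, "rx": 0, "ry": 0, "rz": 0, "gripper": -1}, {"x": 19, "y": -6.3, "z": 0, "rx": 0, "ry": 0, "rz": 0, "gripper": -1}, {"x": 26, "y": -8.6, "z": 0, "rx": 0, "ry": 0, "rz": 0, "gripper": -1}, {"x": 33, "y": -10.9, "z": 0, "rx": 0, "ry": 0, "rz": 0, "gripper": -1}, {"x": 40, "y": -13.2, "z": 0, "rx": 0, "ry": 0, "rz": 0, "gripper": -1}, {"x": 47, "y": -15.5, "z": 0, "rx": 0, "ry": 0, "rz": 0, "gripper": -1}, {"x": 54, "y": -17.8, "z": 0, "rx": 0, "ry": 0, "rz": 0, "gripper": -1}, {"x": 61, "y": -20, "z": 0, "rx": 0, "ry": 0, "rz": 0, "gripper": -1}, {"x": 68, "y": -22.4, "z": 0, "rx": 0, "ry": 0, "rz": 0, "gripper": -1}]'

```text
clock: 12.1
eef_pos: [496.7, -31.6, 172.2]
tcp_rot: [-3.142, -0.0, 2.718]
contact_force: [0.7, -0.0, -0.5]
opening: 0.0
grasp_force: 0.0
```

>>> servo_tool --deltas '[{"x": 3, "y": -1, "z": 0, "rx": 0, "ry": 0, "rz": 0, "gripper": -1}, {"x": 3, "y": -1, "z": 0, "rx": 0, "ry": 0, "rz": 0, "gripper": -1}, {"x": 0, "y": 0, "z": 10, "rx": 0, "ry": 0, "rz": 0, "gripper": -1}, {"x": -10, "y": 3, "z": 40, "rx": 0, "ry": 0, "rz": 0, "gripper": -1}, {"x": -20, "y": 6, "z": 80, "rx": 0, "ry": 0, "rz": 0, "gripper": -1}, {"x": -20, "y": 6, "z": 110, "rx": 0, "ry": 0, "rz": 0, "gripper": -1}, {"x": 20, "y": -6, "z": 120, "rx": 0, "ry": 0, "rz": 0, "gripper": -1}, {"x": 60, "y": -18, "z": 120, "rx": 0, "ry": 0, "rz": 0, "gripper": -1}, {"x": 75, "y": -23, "z": 120, "rx": 0, "ry": 0, "rz": 0, "gripper": -1}, {"x": 75, "y": -23, "z": 120, "rx": 0, "ry": 0, "rz": 0, "gripper": 1}]'

```text
clock: 13.1
eef_pos: [572.3, -54.9, 292.7]
tcp_rot: [3.141, 0.001, 2.717]
contact_force: [-0.6, 0.3, -0.2]
opening: 0.159
grasp_force: 0.0
```

```bash
python3 - <<'E'
import cv2
from rig import r; from h import *
im=r.grab_frame("wrist");cv2.imwrite("pics/w6.png",im)
E
python3 st.py
```

```text
13.15 [570.898 -54.445 292.392] [-3.141 -0.001  2.717] F [-1.3   -0.159 -0.202] T [ 0.042 -0.032  0.013] q6 -1.244434254513477 eff6 -0.04456978873349726 0.24458237442224984 0.0
```

View pics/w6.png

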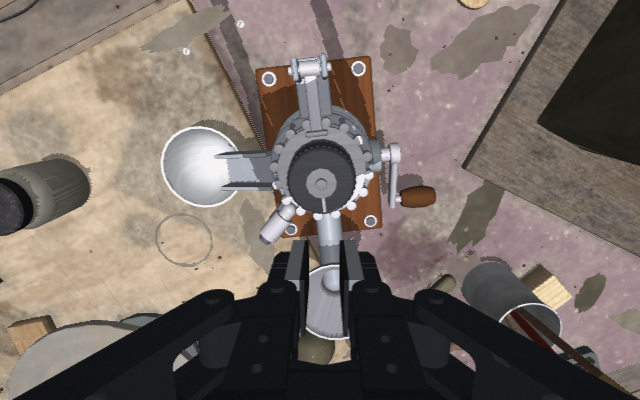

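The latch has swung over onto the ring, tab at about (316,130). One close crop will show whether the tooth is home.

```bash
python3 - <<'E'
import cv2
from rig import r; from h import *
w=cv2.imread("pics/w6.png")[50:150,265:365]
s=r.grab_frame("scene")[165:225,265:345]; d=r.grab_frame("side")[170:220,285:345]
f=lambda i,h:cv2.resize(i,(int(i.shape[1]*h/i.shape[0]),h),interpolation=cv2.INTER_CUBIC)
cv2.imwrite("pics/c7.png",np.hstack([f(w,300),f(np.vstack([s]),300)])[:, :800])
W=r.camera_params("wrist");S=r.camera_params("scene")
ux=np.array([.949,-.313,0]);c=np.array([568,-55.2,0])
for a in (0,.2):
    X=c+ux*(-85+50*np.cos(a))+[0,0,137+50*np.sin(a)]
    print(a,"wrist crop",(proj(W,X)-[265,50])*3,"scene crop",(proj(S,X)-[265,165])*5+[300,0])
X=c+ux*-85+[0,0,137];print("pin",(proj(W,X)-[265,50])*3,(proj(S,X)-[265,165])*5+[300,0])
E
```

```text
0 wrist crop [156.4723448  263.96605833] scene crop [523.40430673 172.55692631]
0.2 wrist crop [155.45072397 264.51081285] scene crop [521.68262577 156.84079422]
pin [135.67925054  75.9800931 ] [439.91731308 196.71573187]
```

View pics/c7.png

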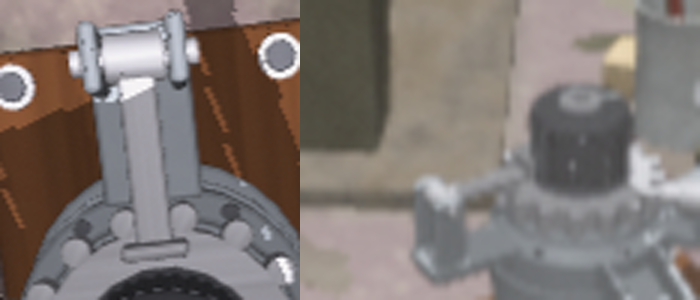

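>>> servo_tool --deltas '[{"x": -10, "y": -8, "z": 0, "rx": 0, "ry": 0, "rz": -0.146, "gripper": -1}, {"x": -20, "y": -16, "z": 0, "rx": 0, "ry": 0, "rz": -0.292, "gripper": -1}, {"x": -30, "y": -24, "z": 0, "rx": 0, "ry": 0, "rz": -0.438, "gripper": -1}, {"x": -40, "y": -30, "z": 0, "rx": 0, "ry": 0, "rz": -0.584, "gripper": -1}, {"x": -50, "y": -36, "z": 0, "rx": 0, "ry": 0, "rz": -0.73, "gripper": -1}, {"x": -60, "y": -42, "z": -10, "rx": 0, "ry": 0, "rz": -0.876, "gripper": -1}, {"x": -65, "y": -44, "z": -25, "rx": 0, "ry": 0, "rz": -1.022, "gripper": -1}, {"x": -65, "y": -44, "z": -45, "rx": 0, "ry": 0, "rz": -1.168, "gripper": -1}, {"x": -65, "y": -44, "z": -60, "rx": 0, "ry": 0, "rz": -1.314, "gripper": -1}, {"x": -65, "y": -44, "z": -72, "rx": 0, "ry": 0, "rz": -1.46, "gripper": -1}]'

```text
clock: 14.25
eef_pos: [504.6, -97.9, 219.8]
tcp_rot: [-3.141, 0.0, 1.252]
contact_force: [0.1, 0.1, 0.7]
opening: -0.001
grasp_force: 0.0
```

>>> servo_tool --deltas '[{"x": 0, "y": 0, "z": 0, "rx": -0.1, "ry": 0.033, "rz": 0, "gripper": -1}, {"x": 0, "y": 0, "z": 0, "rx": -0.2, "ry": 0.066, "rz": 0, "gripper": -1}, {"x": 0, "y": 0, "z": 0, "rx": -0.3, "ry": 0.1, "rz": 0, "gripper": -1}, {"x": 0, "y": 0, "z": 0, "rx": -0.38, "ry": 0.125, "rz": 0, "gripper": -1}, {"x": 0, "y": 0, "z": 0, "rx": -0.38, "ry": 0.125, "rz": 0, "gripper": -1}]'

```text
clock: 14.75
eef_pos: [505.4, -96.8, 219.9]
tcp_rot: [-3.138, 0.402, 1.262]
contact_force: [-0.4, -0.4, -1.3]
opening: -0.002
grasp_force: 0.0
```

```bash
python3 - <<'E'
import cv2
from rig import r; from h import *
W=r.camera_params("wrist");print(W['eye'])
im=r.grab_frame("wrist")
ux=np.array([.949,-.313,0]);uy=np.array([.313,.949,0]);c=np.array([568,-55.2,0])
o,k=np.array([0,0]),1
for a in (0,.2):
  for y in (-9,9):
    X=c+ux*(-85+50*np.cos(a))+uy*y+[0,0,137+50*np.sin(a)]; q=proj(W,X);print(a,y,q)
for y in (-12,12): print("pin",y,proj(W,c+ux*-85+uy*y+[0,0,137]))
q=proj(W,c+ux*-60+[0,0,137]).astype(int);x0,y0=max(q[0]-110,0),max(q[1]-80,0);print("crop origin",x0,y0,"x3.5")
cv2.imwrite("pics/c8.png",cv2.resize(im[y0:y0+160,x0:x0+220],None,fx=3.5,fy=3.5,interpolation=cv2.INTER_CUBIC))
E
python3 st.py
```

```text
[541.59675729  17.33306399 324.47628441]
0 -9 [347.78254218  77.97112379]
0 9 [349.56971296  42.64789603]
0.2 -9 [346.8063236   85.06686307]
0.2 9 [348.6098753   48.61231503]
pin -12 [255.01601951  82.67381168]
pin 12 [249.50409624  35.4425122 ]
crop origin 190 0 x3.5
14.8 [505.405 -97.134 220.051] [-3.138  0.399  1.261] F [-0.261 -0.11   0.944] T [ 0.207 -0.078  0.042] q6 0.5374734956904732 eff6 0.5265435576438904 0.0027908131320565745 0.0
```

View pics/c8.png

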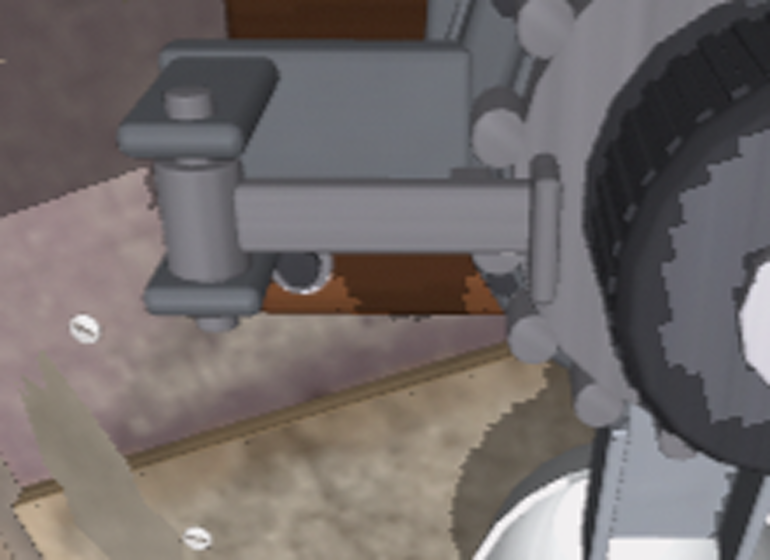

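The crop shows the arm running level, edges at rows about 180 and 250 from hinge to tab. That matches the 0 rad prediction; at 0.2 rad it would tilt by about 27 rows. The tooth lies between the lobes at (500,135) and (500,265), so it is home.

```bash
python3 -c "
from rig import r
print(r.sign_off())"
```

```text
the job is handed in; nothing more can be done
None
```

I closed the ring until I felt the burrs touch, backed it off three clicks, and flipped the latch, whose tooth looks home between the lobes in the last picture. I handed the job in at about 15 s; no verdict came back, and the other things on the bench were not re-checked against their starting places.

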